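# Set out a pocket scale on the sloping demo stand and close the jaw on it

## Task

Set out the sample pocket scale on the sloping demo stand: slide the stand's jaw wide open by its upright grip and lay the scale flat on the deck between the jaw and the fixed cheek, keys towards the front ledge and its end resting on that ledge (put it down, do not drop it). Then slide the jaw back until it lightly holds the scale square against the fixed cheek with no play, without squeezing it hard, and let go. Leave the other things round the work where they are.

Things in the scene. Friction and masses are not known exactly. Their poses are not given: they have to be found in the camera images.
- scale: Pocket scale: flat black box 118 x 68 x 18 mm (straight-sided up to 16 mm; grip it across the 68 mm), 0.11 to 0.23 kg, lying face up on the counter left or right of the stand. Origin: centre of its underside; x along the 118 mm length, from the end with three keys to the end with the steel weighing platform; y across the width; z up out of its face.
- scale_keys (a point): Point on the scale's face at its three keys, 47 mm from its centre towards its -x end.
- stand: Demo stand: grey folded-steel easel 222 mm wide, 150 mm deep, fixed to the counter. Origin under the middle of its foot on the counter, x to where the deck rises (the robot's left, turned 55 to 83 degrees from straight ahead), z up.
- deck: Sloping deck of the stand: rises to the robot's left at 30 degrees, 168 mm long. Origin: on its surface at the inner face of the front ledge, in line with the fixed cheek's face, 26 mm above the counter. x up the slope, y along the rail towards the robot (deck spans y = +23 to -199 mm), z square off the deck. Ledge: x = -4 to 0, full width, 15 mm high off the deck.
- cheek (a point): Middle of the fixed cheek's rubber face. The cheek is a bar at the robot's end of the deck: deck x = 10 to 120, y = 0 to +12 mm, 14 mm high off the deck. The scale belongs against its far side (-y).
- rail (a point): Middle of the jaw's rail, on its top 7 mm off the deck. It runs along deck y at deck x = 145 mm near the upper edge, with end stops 13 mm high at deck y = +16 and -192 mm.
- jaw (a joint): Sliding jaw. Value (m) = clear gap between its rubber face and the cheek's: 0 shut, 0.140 fully open; opens away from the robot (deck -y), starts narrower than the scale, stays where left, takes about 2 N to move. Carriage on the rail: 34 mm (x) by 44 mm (y), 20 mm high, its +y side level with the jaw's face.
- jaw_slide: The sliding jaw itself (blade, carriage and grip in one). Origin on the deck surface at the inner face of the ledge, in the plane of the jaw's rubber face; axes as the deck's. Its blade bears on the scale: deck x = 20 to 134 mm, 12 mm thick along the rail, up to 15 mm off the deck, rubber-faced towards the cheek.
- jaw_grip (a point): Point to hold on the jaw's upright grip, a ribbed fin on the carriage: 14 mm thick along the rail (deck y), 34 mm long up the slope, standing from 19 to 55 mm off the deck. The point lies inside its middle, 42 mm off the deck, at deck x = 145 mm, y = -(gap + 22 mm).
- phone: Bystander: phone 75 x 149 x 11 mm (dark glass, no keys) lying on the other side of the stand from the scale. Loose. Origin under its centre.
- bell: Bystander: desk bell, 66 mm across and 50 mm high, loose, beyond the stand on the left. Origin under its centre.
- sticker_roll: Bystander: roll of stickers, 62 mm across and 26 mm high, loose, beyond the stand. Origin under its centre.

How it is judged:
On the way, in this order (a step that is already met when the one before it is completed fails the run):
1. the jaw is slid open, wider than the scale (gap over 80 mm) (value of joint jaw above 0.08 m), for 0.1 s.
2. the scale, still held in the fingers, lies flat on the deck between jaw and cheek (underside within 12 mm of the deck, tilted less than 7 degrees to it) (contact force between the fingers and scale above 0.5 N and angle between the z axis of scale and the z axis of deck, either way round below 0.122 rad and z of scale in the frame of deck between -0.004 and 0.012 m and x of scale in the frame of deck between 0.05 and 0.08 m and y of scale in the frame of deck between -0.115 and -0.028 m), for 0.1 s.
At the end, for the whole second after the job is handed in: the jaw stands at the scale's width with under 3.5 mm of play (gap 64 to 71.5 mm); the scale lies flat on the deck (within 4 mm and 3.4 degrees) and square to it (3.4 degrees) against the fixed cheek, its key end towards the front ledge and within 7 mm of it; all is still (value of joint jaw between 0.064 and 0.0715 m and x of scale in the frame of deck between 0.053 and 0.066 m and y of scale in the frame of deck between -0.039 and -0.03 m and z of scale in the frame of deck between -0.004 and 0.004 m and angle between the x axis of scale and the x axis of deck, either way round below 0.06 rad and angle between the z axis of scale and the z axis of deck, either way round below 0.06 rad and x of scale_keys in the frame of deck below 0.03 m and linear speed of scale below 0.01 m/s and velocity of joint jaw below 0.005 m/s); the robot touches nothing.
It fails at once if the jaw squeezes the scale with over 60 N (contact force between scale and jaw_slide above 60 N).
It fails at once if the phone, bell or sticker roll is shifted by over 20 mm (distance of any of phone, bell, sticker_roll from where it was at the start of the episode above 0.02 m).
It also fails if it takes over 59 s, if anything falls off the work surface, if the arm or the gripper's body presses on something with over 40 N, if the wrist force passes 120 N, or if a joint passes its speed limit or range.

## Robot

A 6-joint arm with a two-finger parallel gripper is mounted at the origin on a cart in front of the work surface, level with it; the furniture and walls round the work are solid. World frame = base frame: x ahead of the robot, y to its left, z up, the work surface at z = 0. Lengths are in m, angles in rad, forces in N, time in s.
With the tool pointing down it reaches from about 0.3 to 0.775 m from the base axis. Payload 14.6 kg.
Tool frame: the origin (TCP) lies between the finger pads; the fingertips stand ctrl.tip_extent ahead of it and the grasp point (between the pads) lies 3 mm ahead of it (ctrl.tip_extent is the distance from the TCP to the fingertips, in m); z points along the fingers, y is the line along which they close (so a half turn about z gives the same grasp; the last joint's range is limited). The gripper opens to 94 mm and grips with 3 to 60 N. Pads are 16 mm wide; open, the fingers measure 119 mm over their backs; the gripper's body (75 mm by 177 mm) begins 78 mm behind the grasp point.
Start: joints at [-1.238, 0.3, 1.521, -0, 1.321, -0.067], TCP at [0.214, -0.507, 0.227] pointing down, gripper open.
Joint ranges: [-3.03, 3.03], [-0.79, 2.21], [0.23, 2.52], [-1.04, 4.18], [0, 3.07], [-2.55, 2.55]. Speed limits (rad/s): [2.22, 2.22, 2.57, 3.14, 3.14, 3.14].

## Interface

Orientations are given as [roll, pitch, yaw] about the fixed x, y, z axes, in that order (R = Rz(yaw) Ry(pitch) Rx(roll)).
In Python, from station import ctrl gives the robot as it stands.
- The arm moves only by the shell command python3 shift.py FILE [OPENING] [FORCE], which reads ROWS from the file FILE. ROWS is a JSON object whose key "moves" holds a list of rows, 1 to 10 of them, each of 6 numbers: dx, dy, dz in shares of the most that a row can go, 1 being 50 mm, then a rotation vector rx, ry, rz in fractions of the full range, 1 being pi/2 rad; each row shifts and turns the commanded pose from where the row before left it, along the tool's axes as they then stand; what a row does not reach is not made up. A row lasts 1/10 s, in which the tool goes at most 0.05 m and 0.15 rad, less where a joint would pass 70% of its speed; a pose out of reach is approached as far as the arm can. OPENING is the finger opening in m, set as the command begins (- or left out keeps the last). The fingers move at their own pace and stop on an object; FORCE is the grip in N (left out, the last holds). Time passes only in rows, so rows that do not move let the fingers close. It prints the time, the measured TCP pose, the force, the opening and the grip force at its end. No shift or turn number may pass 1 either way. Input that does not fit is refused with a message, and nothing moves.
- ctrl.get_obs(): the state, without advancing time (a new reading comes with each control period).
- ctrl.camera(name): name is "scene" or "top"; returns a dict with "pixels" (420x560x3 uint8, blue, green, red), "fx", "fy", "cx", "cy" (pixels), "extrinsics" (4x4, takes a point from camera to world coordinates). Camera axes: x right, y up, looking along -z (the intrinsics and any distortion apply to the point x, -y, -z); pixel columns grow to the right and rows downward; lengths in m; the calibration is good to about 2 mm. A picture is of the moment at which its call begins. There is no depth.
- ctrl.hand_in(): hands the job in; it is judged then, once.
The state is a dict: "time_s": time; "qpos": joint angles; "joint_vel": joint speeds; "tau": joint torques, N m; "ee_pos": TCP position; "eef_rot": TCP orientation; "force": force on the tool from outside, world axes, zero at the start; "moment": the same for the moment, N m; "grip_width": finger opening in m; "grip_force": force on a finger pad.
Only numpy, scipy, OpenCV 4.12 (cv2) and the standard library are available. Lean on these libraries where they do the work, as an engineer would, in place of code of your own. Each camera call takes 0.05 s, during which the arm holds its last target. There are 200 camera calls.

## Working session

There is one attempt and no reset: what is moved stays moved. The work goes in short steps, Python scripts to look and compute and a shell command to move; the robot and the scene stay as the last step left them, time stands still between calls to the robot, and variables do not carry over. Pictures are saved under pics/ and viewed, at most 10 in all, crops included, and the job is handed in when it is done.

```bash
ls; mkdir -p pics
python3 - <<'E'
from station import ctrl
import cv2,numpy as np
print(ctrl.tip_extent)
for n in("scene","top"):
    c=ctrl.camera(n);cv2.imwrite(f"pics/{n}0.png",c["pixels"]);np.savez(f"pics/{n}0.npz",**c)
    print(n,c["fx"],c["fy"],c["cx"],c["cy"],np.round(c["extrinsics"],4).tolist(),[k for k in c])
print(ctrl.get_obs())
E
```

```text
pics
shift.py
station.py
0.022
scene 446.20006085332665 446.20006085332665 281.0823195665126 215.7360150288137 [[-0.8456, 0.2269, -0.4831, 0.0644], [-0.5334, -0.327, 0.7801, 0.8801], [0.019, 0.9174, 0.3976, 0.5634], [0.0, 0.0, 0.0, 1.0]] ['pixels', 'fx', 'fy', 'cx', 'cy', 'extrinsics']
top 426.21330974420863 426.21330974420863 277.9139272785205 203.85095885064678 [[0.0217, 0.9821, -0.1871, 0.3635], [-0.9995, 0.0252, 0.0164, 0.0128], [0.0208, 0.1867, 0.9822, 1.2805], [0.0, 0.0, 0.0, 1.0]] ['pixels', 'fx', 'fy', 'cx', 'cy', 'extrinsics']
{'time_s': 0.1, 'qpos': array([-1.23760962e+00,  3.00436123e-01,  1.52151478e+00,  5.53639689e-06,
        1.32070079e+00, -6.65849580e-02]), 'joint_vel': array([ 0.00106312, -0.00122845, -0.0012759 ,  0.00071345, -0.00116919,
       -0.00102564]), 'tau': array([-2.15689070e-04, -5.32638216e+01, -3.53282368e+01,  7.08149979e-02,
        2.34627840e-02, -8.68050233e-05]), 'ee_pos': array([ 0.2140012 , -0.50642943,  0.22693355]), 'eef_rot': array([-3.14053632e+00, -7.58148266e-05,  3.99770249e-01]), 'force': array([ 0.01792751, -0.06533169,  0.28512286]), 'moment': array([-0.02558416,  0.00433715,  0.01178925]), 'grip_force': 0.0, 'grip_width': 0.09383765278223102}
```

View pics/scene0.png

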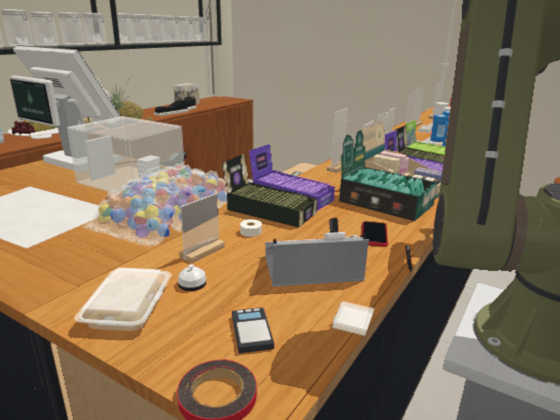

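View pics/top0.png

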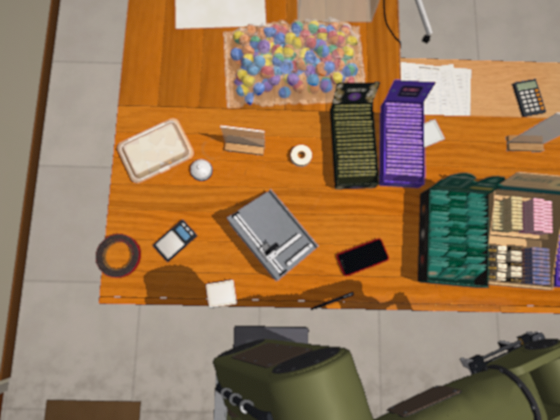

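Run:
```python
import cv2,numpy as np
t=cv2.imread("pics/top0.png");s=cv2.imread("pics/scene0.png")
a=cv2.resize(t[180:290,145:325],None,fx=4.4,fy=4.4,interpolation=cv2.INTER_CUBIC)
cv2.imwrite("pics/topc.png",a)
```

```text
(no output)
```

View pics/topc.png

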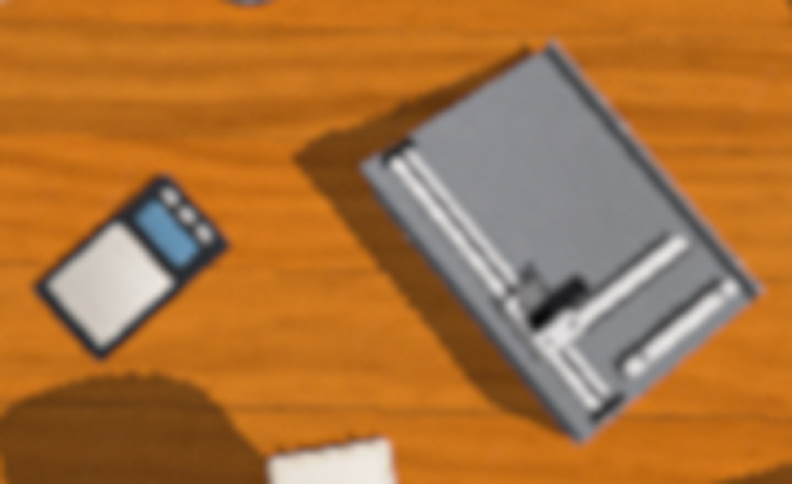

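The crop shows the deck's high-edge corners at crop (365,165) and (583,438), the ledge's near corner at (760,290), and the cheek from (730,285) to (632,368). The jaw blade runs from (685,240) to (550,335). The scale's keys face the stand, so its +x points lower-left, much like the deck's +x.

```bash
cat > h.py <<'E'
import numpy as np,cv2
from scipy.spatial.transform import Rotation as R
def load(n): return np.load(f"pics/{n}.npz")
def proj(c,P):
    E=c["extrinsics"]; q=(np.atleast_2d(P)-E[:3,3])@E[:3,:3]
    return np.c_[c["cx"]+c["fx"]*q[:,0]/-q[:,2], c["cy"]-c["fy"]*q[:,1]/-q[:,2]]
def cast(c,uv,z):
    uv=np.atleast_2d(uv).astype(float);E=c["extrinsics"]
    d=np.c_[(uv[:,0]-c["cx"])/c["fx"],-(uv[:,1]-c["cy"])/c["fy"],-np.ones(len(uv))]@E[:3,:3].T
    return E[:3,3]+d*((z-E[2,3])/d[:,2])[:,None]
def deckR(yaw): return R.from_euler('z',yaw).as_matrix()@R.from_euler('y',-np.pi/6).as_matrix()
def deckP(p,P): # p: x,y,yaw of deck origin
    return np.array([p[0],p[1],0.026])+np.atleast_2d(P)@deckR(p[2]).T
E
python3 - <<'E'
from h import *
from scipy.optimize import least_squares
t=load("top0");s=load("scene0")
cr=lambda a:np.array(a,float)/4.4+[145,180]-0.4
# scale
img=t["pixels"];hsv=cv2.cvtColor(img,cv2.COLOR_BGR2HSV)
m=((hsv[...,1]<110)|(hsv[...,0]>60)|(hsv[...,2]<70)).astype(np.uint8);m[:, :150]=0;m[:,200:]=0;m[:215]=0;m[265:]=0
c=max(cv2.findContours(m,0,1)[0],key=cv2.contourArea);r=cv2.minAreaRect(c);print(r)
uv=cr([[162,177],[228,243],[102,357],[38,288]])
P=cast(t,uv,0.017);print(np.round(P,4).tolist());print("sides",np.linalg.norm(np.roll(P,-1,0)-P,axis=1))
print("centre",P.mean(0),"yaw",np.degrees(np.arctan2(*((P[2]+P[3]-P[0]-P[1])[[1,0]]))))
B=cast(t,cv2.boxPoints(r),0.012);print("box centre",B.mean(0),np.linalg.norm(np.roll(B,-1,0)-B,axis=1))
# deck
pts=np.array([[.168,-.199,0],[.168,.023,0],[-.004,.023,.015],[-.004,-.199,.015]])
uv=cr([[365,165],[583,438],[760,290],[553,45]])
f=lambda p:np.r_[(proj(t,deckP(p,pts))-uv).ravel()]
r=least_squares(f,[.25,-.05,1.1],loss='soft_l1');p=r.x;print(p,np.degrees(p[2]),f(p).reshape(-1,2).round(2).tolist())
np.save("deck.npy",p)
chk=np.array([[.145,.016,.013],[.145,-.192,.013],[.01,.006,.014],[.12,.006,.014]])
print("chk crop",((proj(t,deckP(p,chk))+.4-[145,180])*4.4).round(0).tolist())
print("scene",proj(s,deckP(p,pts)).round(0).tolist())
for g in(.02,.03,.04,.05):print(g,((proj(t,deckP(p,[[.02,-g-.006,.015],[.134,-g-.006,.015],[.145,-g-.022,.055]]))+.4-[145,180])*4.4).round(0).tolist())
E
```

```text
((174.50552368164062, 239.89505004882812), (22.075834274291992, 39.39459228515625), 48.01278305053711)
[[0.5484, 0.2784, 0.017], [0.5046, 0.2313, 0.017], [0.4265, 0.3105, 0.017], [0.4713, 0.3563, 0.017]]
sides [0.06433621 0.11118418 0.06409342 0.10952593]
centre [0.48766924 0.29412802 0.017     ] yaw 134.66583836074048
box centre [0.48881357 0.29588895 0.012     ] [0.11457858 0.06727708 0.11383966 0.06641046]
[ 0.4891208  -0.10500724  2.27793388] 130.51599718766602 [[-1.01, -0.15], [0.1, 0.78], [0.86, 0.27], [-0.01, -1.65]]
chk crop [[609.0, 405.0], [400.0, 147.0], [734.0, 282.0], [626.0, 370.0]]
scene [[273.0, 244.0], [369.0, 239.0], [347.0, 238.0], [265.0, 242.0]]
0.02 [[694.0, 252.0], [579.0, 341.0], [577.0, 306.0]]
0.03 [[684.0, 240.0], [569.0, 329.0], [567.0, 293.0]]
0.04 [[675.0, 228.0], [559.0, 317.0], [556.0, 280.0]]
0.05 [[665.0, 217.0], [549.0, 304.0], [546.0, 267.0]]
```

Run:
```python
from h import *
t=load("top0");s=load("scene0")
a=cv2.resize(s["pixels"][205:295,255:385],None,fx=6,fy=6,interpolation=cv2.INTER_CUBIC)[:300]
b=cv2.resize(t["pixels"][230:275,240:318],None,fx=10,fy=10,interpolation=cv2.INTER_CUBIC)
a=cv2.copyMakeBorder(a,0,0,0,0,0);b=b[:300]
c=np.zeros((600,780,3),np.uint8);c[:300,:780]=a[:,:780];c[300:,:780]=b
cv2.imwrite("pics/c2.png",c)
p=np.load("deck.npy")
for g in(.03,.035):
  F=deckP(p,[[.128,-g-.022,.055],[.162,-g-.022,.055]])
  print((proj(s,F)-[255,205])*6,((proj(t,F)-[240,230])*10)+[0,300])
```

```text
[[456.39515194  82.49148146]
 [478.06021689  72.82030063]] [[376.46989007 429.35353119]
 [291.26678602 493.66100141]]
[[444.09040457  83.00818476]
 [465.36884624  73.34728216]] [[364.68416078 414.91911917]
 [279.31442328 478.9237343 ]]
```

View pics/c2.png

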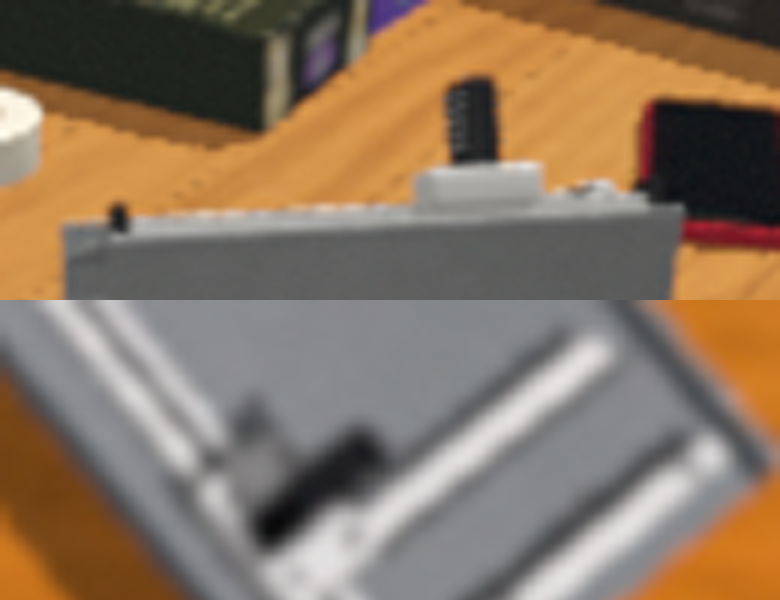

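The fin's top is at scene crop (471,80), against a predicted (467,78) for a gap of 0.03. In the top view the black fin lies just beside the blade. The deck's far and near corners in the scene, (273,244) and (369,240), match the fit. So the fit holds, with the gap near 0.03.

```bash
cat >> h.py <<'E'
def target(dp,org=None):
    "tool pose over deck point dp: tool x=deck x, z=-deck z"
    p=np.load("deck.npy"); return deckP(p,dp)[0], deckR(p[2])@np.diag([1,-1,-1.])
def plan(pos,Rt):
    from station import ctrl
    o=ctrl.get_obs();Rc=R.from_euler('xyz',o["eef_rot"])
    rv=(Rc.inv()*R.from_matrix(Rt)).as_rotvec()
    print("now",o["ee_pos"].round(4),"q",o["qpos"].round(2),"t",o["time_s"])
    print("rot",rv.round(4),"n",np.abs(np.linalg.norm(rv))/.15)
    d=np.array(pos)-o["ee_pos"]
    print("then move in target axes",(Rt.T@d).round(4),"or first in current axes",Rc.inv().apply(d).round(4))
def down(yaw): return R.from_euler('xyz',[np.pi,0,yaw]).as_matrix()
E
python3 - <<'E'
from h import *
from scipy.optimize import least_squares
t=load("top0");s=load("scene0")
cr=lambda a:np.array(a,float)/4.4+[145,180]-0.4
pts=np.array([[.168,-.199,0],[.168,.023,0],[-.004,.023,.015],[-.004,-.199,.015],[.145,.016,.013],[.145,-.192,.013],[.01,.006,.014],[.12,.006,.014]])
uv=cr([[365,165],[583,438],[760,290],[553,45],[605,403],[398,151],[732,285],[630,370]])
S=np.array([[273.3,244],[369.2,239.5]])
f=lambda p:np.r_[(proj(t,deckP(p,pts))-uv).ravel(),(proj(s,deckP(p,pts[:2]))-S).ravel()]
p=least_squares(f,[.49,-.1,2.27],loss='soft_l1').x;print(p,np.degrees(p[2]),f(p).reshape(-1,2).round(1).tolist())
np.save("deck.npy",p)
fin=[.145,-.03-.022,.045]
pos,Rt=target(fin);print("fin",pos)
print("scale place",target([.06,-.062,.026])[0])
hi,_=target([.145,-.052,.145]);print("hover",hi)
plan(hi,Rt)
E
```

```text
[ 0.48871981 -0.10467579  2.28000321] 130.63456122845122 [[-1.2, 0.2], [0.1, 1.0], [0.8, 0.4], [-0.2, -1.4], [0.9, 0.7], [0.4, -0.6], [0.3, -0.4], [-1.0, 0.3], [-0.2, 0.2], [-0.2, -0.1]]
fin [0.4610566  0.00740869 0.13747114]
scale place [ 0.51039728 -0.03473233  0.07851666]
hover [ 0.49361821 -0.03053524  0.22407368]
now [ 0.214  -0.5064  0.2269] q [-1.24  0.3   1.52  0.    1.32 -0.07] t 0.1
rot [ 0.4901  0.3573 -1.8315] n 12.861802278123536
then move in target axes [0.1536 0.5221 0.092 ] or first in current axes [ 0.4428 -0.3295  0.0032]
```

The rows are not in the units I measure in: shifts go in shares of 50 mm and turns go in shares of pi/2 rad. I convert before sending: 0.04 m is 0.8, -0.03 m is -0.6.

```bash
echo '{"moves": [[0.6, -0.44, -0.2, 0, 0, 0], [0.8, -0.6, -0.2, 0, 0, 0], [0.8, -0.6, -0.2, 0, 0, 0], [0.8, -0.6, 0, 0, 0, 0], [0.8, -0.6, 0, 0, 0, 0], [0.8, -0.6, 0, 0, 0, 0], [0.8, -0.6, 0, 0, 0, 0], [0.8, -0.6, 0, 0, 0, 0], [0.8, -0.6, 0, 0, 0, 0], [0.8, -0.6, 0, 0, 0, 0]]}' > next.json && python3 shift.py next.json 0.05
echo '{"moves": [[0.8, -0.6, 0, 0, 0, 0], [0.24, -0.16, 0, 0, 0, 0], [0, 0, 0, 0.0242, 0.0175, -0.0898], [0, 0, 0, 0.0242, 0.0175, -0.0898], [0, 0, 0, 0.0242, 0.0175, -0.0898], [0, 0, 0, 0.0242, 0.0175, -0.0898], [0, 0, 0, 0.0242, 0.0175, -0.0898], [0, 0, 0, 0.0242, 0.0175, -0.0898], [0, 0, 0, 0.0242, 0.0175, -0.0898], [0, 0, 0, 0.0242, 0.0175, -0.0898]]}' > next.json && python3 shift.py next.json
echo '{"moves": [[0, 0, 0, 0.0242, 0.0175, -0.0898], [0, 0, 0, 0.0242, 0.0175, -0.0898], [0, 0, 0, 0.0242, 0.0175, -0.0898], [0, 0, 0, 0.0242, 0.0175, -0.0898], [0, 0, 0, 0.0242, 0.0175, -0.0898], [0, 0, 0, 0, 0, 0]]}' > next.json && python3 shift.py next.json
python3 - <<'E'
from h import *
plan(*target([.145,-.052,.045]))
E
```

```text
time_s: 1.1
ee_pos: [0.4592, -0.0855, 0.2571]
eef_rot: [3.142, 0.0, 0.4]
force: [1.3, -1.6, 0.8]
grip_width: 0.05
grip_force: 0.0
time_s: 2.1
ee_pos: [0.4915, -0.033, 0.2569]
eef_rot: [-3.007, -0.332, 1.523]
force: [0.0, 0.9, 0.1]
grip_width: 0.0501
grip_force: 0.0
time_s: 2.7
ee_pos: [0.4918, -0.0327, 0.2563]
eef_rot: [-3.14, -0.527, 2.283]
force: [0.7, -0.6, 0.2]
grip_width: 0.05
grip_force: 0.0
now [ 0.4918 -0.0327  0.2563] q [-0.28  0.39  1.41  0.28  1.78 -1.  ] t 2.7
rot [-0.0037 -0.0034  0.003 ] n 0.03908787325561176
then move in target axes [-0.0157  0.0028  0.1281] or first in current axes [-0.0161  0.0032  0.1281]
```

Scaled: 0.04 m is 0.8, 0.03 m is 0.6, -0.003 rad / 1.5708 = -0.0019.

```bash
echo '{"moves": [[-0.16, 0.04, 0.8, 0, -0.0019, 0], [-0.16, 0.02, 0.8, -0.0019, 0, 0.0019], [0, 0, 0.6, 0, 0, 0], [0, 0, 0.36, 0, 0, 0], [0, 0, 0, 0, 0, 0]]}' > next.json && python3 shift.py next.json
echo '{"moves": [[0, 0, 0, 0, 0, 0], [0, 0, 0, 0, 0, 0], [0, 0, 0, 0, 0, 0], [0, 0, 0, 0, 0, 0], [0, 0, 0, 0, 0, 0]]}' > next.json && python3 shift.py next.json 0.0 12
python3 - <<'E'
from h import *
from station import ctrl
plan(*target([.145,-.052,.045]))
c=ctrl.camera("top");cv2.imwrite("pics/t2.png",cv2.resize(c["pixels"][130:310,130:370],None,fx=3.3,fy=3.3))
E
```

```text
time_s: 3.2
ee_pos: [0.4599, 0.008, 0.1368]
eef_rot: [-3.137, -0.524, 2.273]
force: [-0.1, -0.3, 0.5]
grip_width: 0.0501
grip_force: 0.0
time_s: 3.7
ee_pos: [0.4615, 0.0075, 0.1384]
eef_rot: [-3.141, -0.522, 2.278]
force: [1.5, -1.0, 1.4]
grip_width: 0.0138
grip_force: 12.0
now [0.4615 0.0075 0.1384] q [-0.23  0.43  1.65  0.3   1.5  -1.02] t 3.7
rot [ 0.0008  0.0017 -0.0019] n 0.01796544073792495
then move in target axes [-0.0003 -0.0004  0.0009] or first in current axes [-0.0003 -0.0004  0.0009]
```

View pics/t2.png

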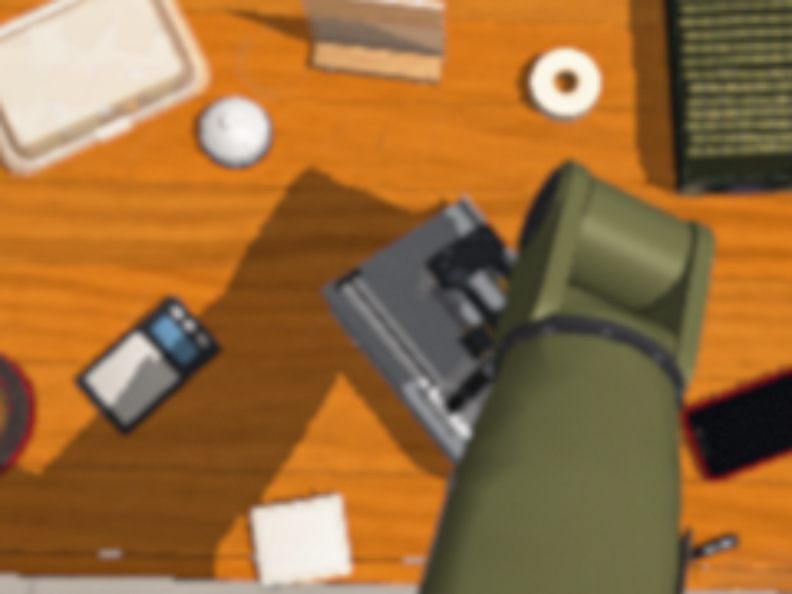

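The fingers hold the fin (13.8 mm), with the bystanders untouched. Sliding the jaw open along tool +y.

Scaled: 0.012 m is 0.24, 0.005 m is 0.1.

```bash
echo '{"moves": [[0, 0.1, 0, 0, 0, 0], [0, 0.24, 0, 0, 0, 0], [0, 0.24, 0, 0, 0, 0], [0, 0.24, 0, 0, 0, 0], [0, 0.24, 0, 0, 0, 0], [0, 0.24, 0, 0, 0, 0], [0, 0.24, 0, 0, 0, 0], [0, 0.24, 0, 0, 0, 0], [0, 0.24, 0, 0, 0, 0], [0, 0.1, 0, 0, 0, 0]]}' > next.json && python3 shift.py next.json - 20
echo '{"moves": [[0, 0, 0, 0, 0, 0], [0, 0, 0, 0, 0, 0]]}' > next.json && python3 shift.py next.json
python3 - <<'E'
from h import *
from station import ctrl
p=np.load("deck.npy");o=ctrl.get_obs();print(deckR(p[2]).T@(o["ee_pos"]-[p[0],p[1],.026]),o["grip_width"],deckR(p[2]).T@o["force"])
E
```

```text
time_s: 4.75
ee_pos: [0.5431, 0.0778, 0.1384]
eef_rot: [3.141, -0.522, 2.279]
force: [-0.0, -3.4, 7.2]
grip_width: 0.0139
grip_force: 20.0
time_s: 4.95
ee_pos: [0.5429, 0.0776, 0.1384]
eef_rot: [3.14, -0.522, 2.279]
force: [2.7, 0.4, 4.9]
grip_width: 0.014
grip_force: 20.0
[ 0.14544117 -0.15985699  0.04582371] 0.014017625473545169 [ 1.18225921 -2.29973103  4.92408389]
```

Scaled: -0.04 m is -0.8, -0.03 m is -0.6.

```bash
echo '{"moves": [[0, 0, 0, 0, 0, 0], [0, 0, 0, 0, 0, 0], [0, 0, -0.2, 0, 0, 0], [0, 0, -0.6, 0, 0, 0], [0, 0, -0.8, 0, 0, 0], [0, 0, -0.8, 0, 0, 0], [0, 0, 0, 0, 0, 0]]}' > next.json && python3 shift.py next.json 0.045
python3 - <<'E'
from h import *
from station import ctrl
s=load("scene0");P=np.array([[dx,dy,.017] for dx,dy in((.059,.034),(.059,-.034),(-.059,-.034),(-.059,.034))])
a=2.35;W=P@R.from_euler('z',a).as_matrix().T+[.488,.295,0]
im=cv2.resize(s["pixels"][295:365,220:285],None,fx=7,fy=7,interpolation=cv2.INTER_CUBIC)
t=ctrl.camera("top");np.savez("pics/top3.npz",**t)
im2=cv2.resize(t["pixels"][212:268,148:206],None,fx=7,fy=7,interpolation=cv2.INTER_CUBIC)
for c,i,off in((s,im,[220,295]),(t,im2,[148,212])):
    q=((proj(c,W)-off+.5)*7).astype(int)
    for k in q: cv2.drawMarker(i,tuple(int(v) for v in k),(0,0,255),0,14,1)
    cv2.imwrite
out=np.zeros((490,861+10,3),np.uint8)[:, :870];out[:490,:455]=im;out=out[:, :455+406];out[:392,455:861]=im2
cv2.imwrite("pics/sc3.png",cv2.resize(out,(800,455)))
plan([.488,.295,.16],down(2.35))
E
```

```text
time_s: 5.65
ee_pos: [0.583, 0.0293, 0.247]
eef_rot: [3.136, -0.516, 2.279]
force: [-0.4, 0.1, -0.4]
grip_width: 0.0448
grip_force: 0.0
now [0.5819 0.0301 0.2442] q [-0.15  0.57  1.17  0.34  1.79 -0.85] t 5.7
rot [ 0.0209 -0.519  -0.0707] n 3.4945157032837635
then move in target axes [0.2544 0.1194 0.0842] or first in current axes [0.186  0.1003 0.2035]
```

View pics/sc3.png

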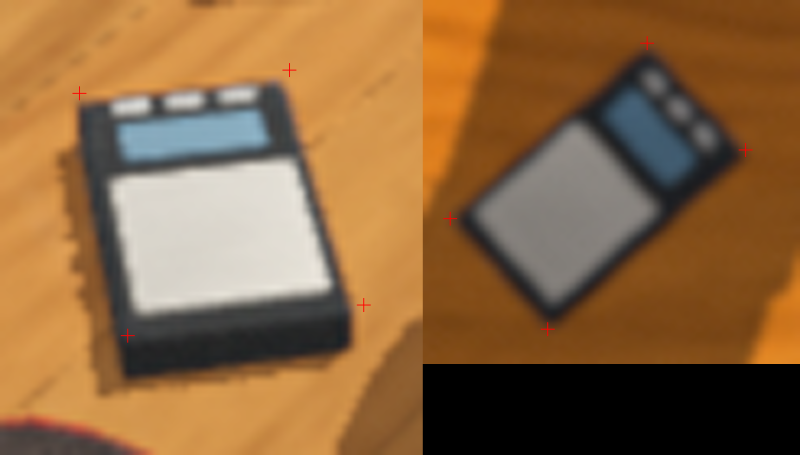

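Both views agree on the scale's centre within a few mm: the corners are offset about 1 px in top, and about 2 px in the scene towards its platform end. I use (0.487, 0.2965) with yaw 2.35.

Scaled: 0.043 m is 0.86, 0.02 m is 0.4, -0.13 rad / 1.5708 = -0.0828.

```bash
echo '{"moves": [[0, 0, -0.2, 0.0032, -0.0828, -0.0115], [0, 0, 0, 0.0032, -0.0828, -0.0115], [0, 0, 0, 0.0032, -0.0828, -0.0115], [0, 0, 0, 0.0032, -0.0828, -0.0115], [0.86, 0.4, 0.2, 0, 0, 0], [0.86, 0.4, 0.2, 0, 0, 0], [0.86, 0.4, 0.2, 0, 0, 0], [0.86, 0.4, 0.3, 0, 0, 0], [0.86, 0.4, 0.4, 0, 0, 0], [0.8, 0.4, 0.4, 0, 0, 0]]}' > next.json && python3 shift.py next.json 0.094
echo '{"moves": [[0, 0, 0, 0, 0, 0], [0, 0, 0, 0, 0, 0]]}' > next.json && python3 shift.py next.json
python3 - <<'E'
from h import *
plan([.487,.2965,.026],down(2.35))
E
```

```text
time_s: 6.7
ee_pos: [0.4882, 0.2933, 0.1655]
eef_rot: [-3.14, -0.003, 2.353]
force: [0.2, 0.4, 0.1]
grip_width: 0.094
grip_force: 0.0
time_s: 6.9
ee_pos: [0.4889, 0.2921, 0.1657]
eef_rot: [-3.138, -0.003, 2.354]
force: [0.7, 0.2, -0.9]
grip_width: 0.0939
grip_force: 0.0
now [0.4889 0.2921 0.1657] q [ 0.47  0.4   1.53  0.    1.21 -0.31] t 6.9
rot [-0.0032 -0.0027  0.0045] n 0.04091748388372371
then move in target axes [0.0045 0.0017 0.1397] or first in current axes [0.0041 0.0022 0.1397]
```

Scaled: 0.04 m is 0.8, 0.019 m is 0.38, 0.004 rad / 1.5708 = 0.0025.

```bash
echo '{"moves": [[0.09, 0.04, 0.8, -0.0019, -0.0019, 0.0025], [0, 0, 0.8, 0, 0, 0], [0, 0, 0.8, 0, 0, 0], [0, 0, 0.38, 0, 0, 0], [0, 0, 0, 0, 0, 0]]}' > next.json && python3 shift.py next.json
echo '{"moves": [[0, 0, 0, 0, 0, 0], [0, 0, 0, 0, 0, 0], [0, 0, 0, 0, 0, 0], [0, 0, 0, 0, 0, 0], [0, 0, 0, 0, 0, 0]]}' > next.json && python3 shift.py next.json 0.05 20
python3 - <<'E'
from h import *
plan([.487,.2965,.026],down(2.35))
E
```

```text
time_s: 7.4
ee_pos: [0.4876, 0.2945, 0.0255]
eef_rot: [-3.139, -0.0, 2.347]
force: [0.9, -0.7, -0.2]
grip_width: 0.0938
grip_force: 0.0
time_s: 7.9
ee_pos: [0.4888, 0.2964, 0.0289]
eef_rot: [3.138, 0.001, 2.348]
force: [-1.5, -2.1, 7.3]
grip_width: 0.0677
grip_force: 20.0
now [0.4888 0.2964 0.0289] q [ 0.48  0.58  1.62 -0.    0.93 -0.3 ] t 7.9
rot [ 0.0033  0.0015 -0.0018] n 0.027056340933029808
then move in target axes [ 0.0013 -0.0012  0.0029] or first in current axes [ 0.0013 -0.0012  0.0029]
```

Scaled: -0.04 m is -0.8, -0.03 m is -0.6.

```bash
echo '{"moves": [[0, 0, -0.2, 0, 0, 0], [0, 0, -0.6, 0, 0, 0], [0, 0, -0.8, 0, 0, 0], [0, 0, -0.8, 0, 0, 0], [0, 0, -0.8, 0, 0, 0], [0, 0, -0.6, 0, 0, 0], [0, 0, 0, 0, 0, 0], [0, 0, 0, 0, 0, 0]]}' > next.json && python3 shift.py next.json - 30
python3 - <<'E'
from h import *
from station import ctrl
print(ctrl.get_obs()["force"],ctrl.get_obs()["grip_width"])
im=[]
for n in("scene","top"):
    c=ctrl.camera(n);np.savez(f"pics/{n}4.npz",**c)
    u=proj(c,ctrl.get_obs()["ee_pos"])[0].round().astype(int);print(n,u)
    x0,y0=u[0]-40,u[1]-40
    im.append(cv2.resize(c["pixels"][y0:y0+80,x0:x0+80],(400,400),interpolation=cv2.INTER_CUBIC))
cv2.imwrite("pics/g4.png",np.hstack(im))
plan(*target([.068,-.066,.12]))
E
```

```text
time_s: 8.7
ee_pos: [0.4876, 0.296, 0.2178]
eef_rot: [3.14, 0.001, 2.348]
force: [-0.1, 0.3, -2.7]
grip_width: 0.0675
grip_force: 30.0
[-0.11152634  0.28208874 -2.65529906] 0.06749886308402699
scene [252 233]
top [157 232]
now [0.4873 0.2958 0.2163] q [ 0.48  0.35  1.48 -0.    1.31 -0.3 ] t 8.8
rot [-0.0185  0.5236  0.0666] n 3.5206545722688953
then move in target axes [-0.2911 -0.1938 -0.1077] or first in current axes [-0.292  -0.2142  0.0525]
```

View pics/g4.png

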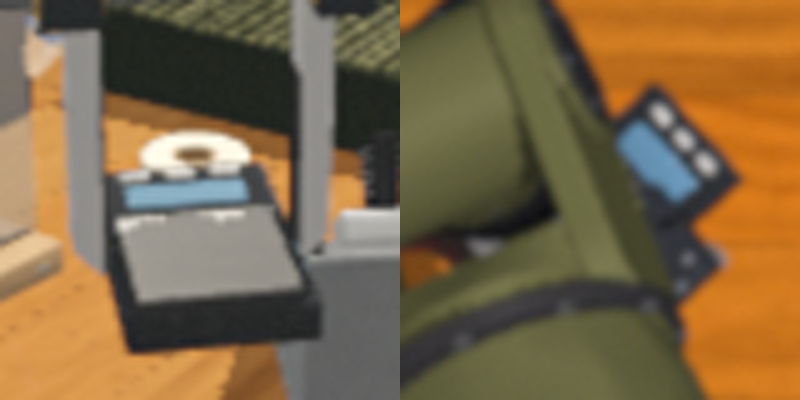

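Run:
```python
from h import *
from station import ctrl
t=load("top4");s=load("scene4");o=ctrl.get_obs();Rc=R.from_euler('xyz',o["eef_rot"]).as_matrix();T=o["ee_pos"]
z=T[2]-.026+.0165
for c,uv in((t,[[168,209],[185,228]]),(s,[[237,256.6],[275.6,253]])):
    P=cast(c,uv,z);print(((P-T)@Rc).round(4))
print(((cast(s,[[238.6,263],[276.4,260]],T[2]-.026)-T)@Rc).round(4))
```

```text
[[-0.0576  0.0278  0.0095]
 [-0.0571 -0.0384  0.0095]]
[[ 0.0639  0.0345  0.0095]
 [ 0.063  -0.0308  0.0095]]
[[ 0.0566  0.0313  0.026 ]
 [ 0.0579 -0.0335  0.026 ]]
```

The scale is level in the fingers, with its centre about +1.5 mm along tool x. The bystanders are clear. Turning and lifting before crossing the jaw.

Scaled: -0.035 m is -0.7, -0.03 m is -0.6, 0.131 rad / 1.5708 = 0.0834.

```bash
echo '{"moves": [[0, 0, -0.4, -0.0029, 0.0834, 0.0106], [0, 0, -0.4, -0.0029, 0.0834, 0.0106], [0, 0, -0.4, -0.0029, 0.0834, 0.0106], [0, 0, -0.4, -0.0029, 0.0834, 0.0106], [-0.2, -0.1, -0.6, 0, 0, 0], [-0.6, -0.4, -0.4, 0, 0, 0], [-0.7, -0.5, 0, 0, 0, 0], [-0.7, -0.5, 0, 0, 0, 0], [-0.7, -0.5, 0, 0, 0, 0], [0, 0, 0, 0, 0, 0]]}' > next.json && python3 shift.py next.json
python3 - <<'E'
from h import *
plan(*target([.066,-.066,.08]))
E
```

```text
time_s: 9.8
ee_pos: [0.5196, 0.1014, 0.2623]
eef_rot: [-3.138, -0.527, 2.274]
force: [-0.7, 0.9, -1.8]
grip_width: 0.0679
grip_force: 30.0
now [0.5196 0.1014 0.2623] q [-0.05  0.41  1.36  0.38  1.73 -0.76] t 9.8
rot [-0.0002 -0.0033 -0.0054] n 0.042226690729885295
then move in target axes [-0.1702 -0.0916  0.0565] or first in current axes [-0.1708 -0.0907  0.0559]
```

Scaled: -0.035 m is -0.7, -0.03 m is -0.6, -0.005 rad / 1.5708 = -0.0032.

```bash
echo '{"moves": [[-0.7, -0.38, 0, 0, -0.0019, -0.0032], [-0.7, -0.38, 0, 0, 0, 0], [-0.7, -0.38, 0, 0, 0, 0], [-0.7, -0.38, 0, 0, 0, 0], [-0.6, -0.32, 0.2, 0, 0, 0], [0, 0, 0.5, 0, 0, 0], [0, 0, 0.4, 0, 0, 0], [0, 0, 0, 0, 0, 0], [0, 0, 0, 0, 0, 0]]}' > next.json && python3 shift.py next.json
python3 - <<'E'
from h import *
from station import ctrl
plan(*target([.066,-.066,.03]))
c=ctrl.camera("scene");im=c["pixels"][170:290,240:400];cv2.imwrite("pics/s5.png",cv2.resize(im,None,fx=5,fy=5,interpolation=cv2.INTER_CUBIC))
E
```

```text
time_s: 10.7
ee_pos: [0.5296, -0.0453, 0.1334]
eef_rot: [3.136, -0.521, 2.287]
force: [-0.4, -0.2, -0.9]
grip_width: 0.0677
grip_force: 30.0
now [ 0.5296 -0.0453  0.1334] q [-0.28  0.59  1.42  0.28  1.58 -1.06] t 10.7
rot [0.0016 0.0027 0.0062] n 0.04629250018300849
then move in target axes [-0.0036 -0.0037  0.0538] or first in current axes [-0.0035 -0.0039  0.0538]
```

View pics/s5.png

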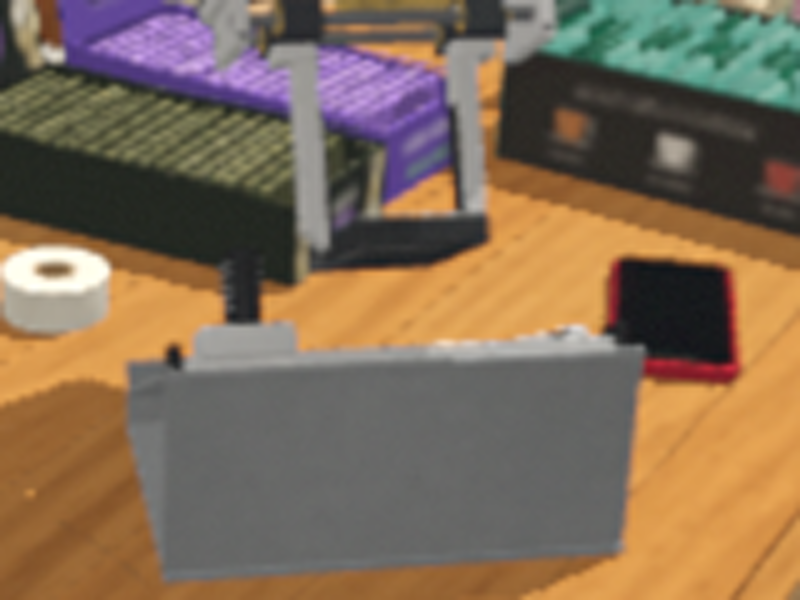

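The scale hangs level above the deck, between the jaw (at the far end) and the cheek. Lowering it gently.

Scaled: 0.018 m is 0.36, 0.015 m is 0.3, 0.003 rad / 1.5708 = 0.0019.

```bash
echo '{"moves": [[-0.07, -0.08, 0.3, 0.001, 0.0019, 0.0038], [0, 0, 0.36, 0, 0, 0], [0, 0, 0.24, 0, 0, 0], [0, 0, 0.08, 0, 0, 0], [0, 0, 0, 0, 0, 0], [0, 0, 0, 0, 0, 0]]}' > next.json && python3 shift.py next.json
python3 - <<'E'
from h import *
from station import ctrl
plan(*target([.066,-.066,.03]));o=ctrl.get_obs();p=np.load("deck.npy");print("Fdeck",deckR(p[2]).T@o["force"])
E
echo '{"moves": [[0, 0, 0.04, 0, 0, 0], [0, 0, 0, 0, 0, 0], [0, 0, 0, 0, 0, 0]]}' > next.json && python3 shift.py next.json
echo '{"moves": [[0, 0, 0.03, 0, 0, 0], [0, 0, 0, 0, 0, 0], [0, 0, 0, 0, 0, 0]]}' > next.json && python3 shift.py next.json
```

```text
time_s: 11.35
ee_pos: [0.513, -0.032, 0.0895]
eef_rot: [3.14, -0.523, 2.28]
force: [0.2, 0.2, -1.4]
grip_width: 0.0676
grip_force: 30.0
now [ 0.513  -0.032   0.0895] q [-0.27  0.61  1.5   0.28  1.48 -1.07] t 11.35
rot [0.0012 0.0009 0.0002] n 0.010009737909170164
then move in target axes [0.0002 0.0003 0.0053] or first in current axes [0.0002 0.0003 0.0053]
Fdeck [-0.70213282 -0.26632971 -1.23784996]
time_s: 11.65
ee_pos: [0.512, -0.0311, 0.0874]
eef_rot: [3.141, -0.523, 2.28]
force: [0.2, 0.1, -1.4]
grip_width: 0.0676
grip_force: 30.0
time_s: 11.95
ee_pos: [0.5114, -0.0305, 0.086]
eef_rot: [3.141, -0.524, 2.28]
force: [0.5, -0.4, -1.6]
grip_width: 0.0676
grip_force: 30.0
```

Scaled: 0.002 m is 0.04.

```bash
for i in 1; do echo '{"moves": [[0, 0, 0.04, 0, 0, 0], [0, 0, 0, 0, 0, 0], [0, 0, 0, 0, 0, 0]]}' > next.json && python3 shift.py next.json; done
echo '{"moves": [[0, 0, 0.03, 0, 0, 0], [0, 0, 0, 0, 0, 0], [0, 0, 0, 0, 0, 0]]}' > next.json && python3 shift.py next.json
python3 - <<'E'
from h import *
from station import ctrl
plan(*target([.066,-.066,.03]));o=ctrl.get_obs();p=np.load("deck.npy");print("Fdeck",deckR(p[2]).T@o["force"])
E
```

```text
time_s: 12.25
ee_pos: [0.5109, -0.0298, 0.0845]
eef_rot: [3.141, -0.523, 2.28]
force: [1.2, -2.1, 2.6]
grip_width: 0.0676
grip_force: 30.0
time_s: 12.55
ee_pos: [0.5109, -0.0298, 0.0844]
eef_rot: [3.14, -0.521, 2.28]
force: [0.3, -5.8, 14.6]
grip_width: 0.0678
grip_force: 30.0
now [ 0.5109 -0.0298  0.0844] q [-0.27  0.61  1.51  0.29  1.47 -1.07] t 12.55
rot [0.0016 0.0021 0.0004] n 0.017820489277861038
then move in target axes [ 0.0001  0.0004 -0.0006] or first in current axes [ 0.0001  0.0004 -0.0006]
Fdeck [ 3.29253342  3.58666879 14.90571699]
```

Contact with the deck (about 15 N). I ease off 1.5 mm, then slide down towards the ledge.

Scaled: -0.002 m is -0.04, -0.0015 m is -0.03.

```bash
echo '{"moves": [[0, 0, -0.03, 0, 0, 0], [-0.04, 0, 0, 0, 0, 0], [-0.04, 0, 0, 0, 0, 0], [0, 0, 0, 0, 0, 0], [0, 0, 0, 0, 0, 0]]}' > next.json && python3 shift.py next.json
echo '{"moves": [[-0.03, 0, 0, 0, 0, 0], [0, 0, 0, 0, 0, 0], [0, 0, 0, 0, 0, 0]]}' > next.json && python3 shift.py next.json
echo '{"moves": [[-0.03, 0, 0, 0, 0, 0], [0, 0, 0, 0, 0, 0], [0, 0, 0, 0, 0, 0]]}' > next.json && python3 shift.py next.json
python3 - <<'E'
from h import *
from station import ctrl
plan(*target([.06,-.066,.03]));o=ctrl.get_obs();p=np.load("deck.npy");print("Fdeck",deckR(p[2]).T@o["force"])
E
```

```text
time_s: 13.05
ee_pos: [0.5133, -0.0325, 0.0824]
eef_rot: [3.14, -0.523, 2.28]
force: [1.2, -2.6, 4.8]
grip_width: 0.0681
grip_force: 30.0
time_s: 13.35
ee_pos: [0.5142, -0.0334, 0.0817]
eef_rot: [3.14, -0.523, 2.28]
force: [1.5, -1.7, 5.7]
grip_width: 0.0677
grip_force: 30.0
time_s: 13.65
ee_pos: [0.515, -0.0343, 0.081]
eef_rot: [3.14, -0.523, 2.28]
force: [0.7, -1.1, 6.5]
grip_width: 0.0676
grip_force: 30.0
now [ 0.515  -0.0343  0.081 ] q [-0.27  0.63  1.5   0.28  1.47 -1.08] t 13.65
rot [0.0012 0.0003 0.0002] n 0.008132577763036854
then move in target axes [ 0.0011  0.0003 -0.0005] or first in current axes [ 0.0011  0.0003 -0.0005]
Fdeck [2.10248401 0.1833853  6.24294881]
```

Scaled: -0.0015 m is -0.03.

```bash
echo '{"moves": [[-0.03, 0, 0, 0, 0, 0], [0, 0, 0, 0, 0, 0], [0, 0, 0, 0, 0, 0]]}' > next.json && python3 shift.py next.json
echo '{"moves": [[-0.03, 0, 0, 0, 0, 0], [0, 0, 0, 0, 0, 0], [0, 0, 0, 0, 0, 0]]}' > next.json && python3 shift.py next.json
python3 - <<'E'
from h import *
from station import ctrl
plan(*target([.06,-.066,.03]));o=ctrl.get_obs();p=np.load("deck.npy");print("Fdeck",deckR(p[2]).T@o["force"])
E
```

```text
time_s: 13.95
ee_pos: [0.5158, -0.0353, 0.0803]
eef_rot: [3.14, -0.524, 2.28]
force: [0.4, -0.6, 5.8]
grip_width: 0.0676
grip_force: 30.0
time_s: 14.25
ee_pos: [0.5159, -0.0354, 0.0802]
eef_rot: [3.141, -0.527, 2.281]
force: [-6.4, 4.1, 14.8]
grip_width: 0.0676
grip_force: 30.0
now [ 0.5159 -0.0354  0.0802] q [-0.27  0.63  1.49  0.28  1.48 -1.08] t 14.25
rot [ 0.0005 -0.0031  0.0007] n 0.021554020500626336
then move in target axes [ 0.0027  0.0003 -0.0005] or first in current axes [ 0.0027  0.0003 -0.0005]
Fdeck [13.70263607  2.17708823  9.13512875]
```

Ledge reached. Ease off, open, and retract.

The rows are not in the units I measure in: shifts go in shares of 50 mm and turns go in shares of pi/2 rad. I convert before sending: 0.001 m is 0.02, -0.0005 m is -0.01.

```bash
echo '{"moves": [[0.02, 0, -0.01, 0, 0, 0], [0, 0, 0, 0, 0, 0], [0, 0, 0, 0, 0, 0]]}' > next.json && python3 shift.py next.json
echo '{"moves": [[0, 0, 0, 0, 0, 0], [0, 0, 0, 0, 0, 0], [0, 0, 0, 0, 0, 0], [0, 0, -0.1, 0, 0, 0], [0, 0, -0.3, 0, 0, 0], [0, 0, -0.6, 0, 0, 0], [0, 0, -0.8, 0, 0, 0], [0, 0, -0.6, 0, 0, 0], [0, 0, 0, 0, 0, 0]]}' > next.json && python3 shift.py next.json 0.086
python3 - <<'E'
from h import *
from station import ctrl
plan(*target([.145,-.16,.045]))
c=ctrl.camera("scene");np.savez("pics/s6.npz",**c)
E
```

```text
time_s: 14.55
ee_pos: [0.5158, -0.0354, 0.0803]
eef_rot: [3.141, -0.525, 2.28]
force: [-2.7, 4.0, 5.3]
grip_width: 0.0675
grip_force: 30.0
time_s: 15.45
ee_pos: [0.5568, -0.083, 0.1876]
eef_rot: [3.137, -0.518, 2.281]
force: [1.0, 0.4, -0.9]
grip_width: 0.0861
grip_force: 0.0
now [ 0.5568 -0.083   0.1876] q [-0.33  0.61  1.25  0.26  1.73 -1.05] t 15.45
rot [0.004  0.0056 0.0005] n 0.04625709898201073
then move in target axes [0.0883 0.0943 0.1089] or first in current axes [0.0889 0.0939 0.1088]
```

Scaled: 0.035 m is 0.7, 0.032 m is 0.64, 0.0056 rad / 1.5708 = 0.0036.

```bash
echo '{"moves": [[0.6, 0.64, 0, 0.0025, 0.0036, 0], [0.6, 0.64, 0, 0, 0, 0], [0.56, 0.6, 0, 0, 0, 0], [0, 0, 0.7, 0, 0, 0], [0, 0, 0.7, 0, 0, 0], [0, 0, 0.5, 0, 0, 0], [0, 0, 0.28, 0, 0, 0], [0, 0, 0, 0, 0, 0]]}' > next.json && python3 shift.py next.json 0.05
echo '{"moves": [[0, 0, 0, 0, 0, 0], [0, 0, 0, 0, 0, 0], [0, 0, 0, 0, 0, 0], [0, 0, 0, 0, 0, 0], [0, 0, 0, 0, 0, 0]]}' > next.json && python3 shift.py next.json 0.0 20
python3 - <<'E'
from h import *
from station import ctrl
plan(*target([.145,-.09,.045]))
c=ctrl.camera("top");cv2.imwrite("pics/t7.png",cv2.resize(c["pixels"][180:290,205:345],None,fx=5,fy=5,interpolation=cv2.INTER_CUBIC))
E
```

```text
time_s: 16.3
ee_pos: [0.5394, 0.0797, 0.1325]
eef_rot: [-3.135, -0.532, 2.279]
force: [0.5, 1.3, 0.2]
grip_width: 0.0497
grip_force: 0.0
time_s: 16.8
ee_pos: [0.5411, 0.0789, 0.1347]
eef_rot: [-3.14, -0.528, 2.28]
force: [3.0, 0.4, 2.6]
grip_width: 0.0425
grip_force: 20.0
now [0.5411 0.0789 0.1347] q [-0.08  0.58  1.42  0.36  1.53 -0.88] t 16.8
rot [-0.0021 -0.0045  0.0001] n 0.03306356639521288
then move in target axes [-0.0004 -0.0693 -0.0034] or first in current axes [-0.0004 -0.0693 -0.0033]
```

View pics/t7.png

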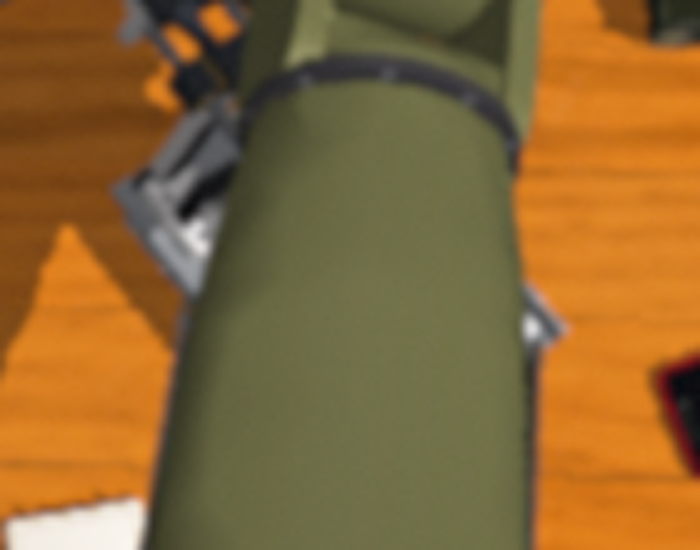

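The width of 42 mm means the tips caught the carriage (4 mm too low). Reopen, lift 6 mm and close on the fin.

Scaled: -0.003 m is -0.06, -0.0045 rad / 1.5708 = -0.0029.

```bash
echo '{"moves": [[0, 0, 0, 0, 0, 0], [0, 0, 0, 0, 0, 0], [0, 0, -0.06, -0.0013, -0.0029, 0], [0, 0, -0.06, 0, 0, 0], [0, 0, 0, 0, 0, 0], [0, 0, 0, 0, 0, 0]]}' > next.json && python3 shift.py next.json 0.055
echo '{"moves": [[0, 0, 0, 0, 0, 0], [0, 0, 0, 0, 0, 0], [0, 0, 0, 0, 0, 0], [0, 0, 0, 0, 0, 0], [0, 0, 0, 0, 0, 0]]}' > next.json && python3 shift.py next.json 0.0 20
python3 - <<'E'
from h import *
plan(*target([.145,-.093,.045]))
E
```

```text
time_s: 17.45
ee_pos: [0.5426, 0.0768, 0.1394]
eef_rot: [-3.14, -0.525, 2.28]
force: [-0.4, 0.1, -0.1]
grip_width: 0.0547
grip_force: 0.0
time_s: 17.95
ee_pos: [0.5426, 0.0768, 0.1393]
eef_rot: [-3.14, -0.525, 2.28]
force: [0.2, -0.0, -0.1]
grip_width: 0.0183
grip_force: 0.0
now [0.5426 0.0768 0.1393] q [-0.09  0.58  1.42  0.36  1.54 -0.88] t 17.95
rot [-0.0014 -0.001  -0.    ] n 0.011169680336693296
then move in target axes [-0.0006 -0.0661  0.0018] or first in current axes [-0.0006 -0.0661  0.0019]
```

Scaled: -0.006 m is -0.12, -0.005 m is -0.1.

```bash
echo '{"moves": [[0, 0, 0, 0, 0, 0], [0, 0, 0, 0, 0, 0], [0, -0.06, 0, 0, 0, 0], [0, -0.12, 0, 0, 0, 0], [0, -0.12, 0, 0, 0, 0], [0, -0.12, 0, 0, 0, 0], [0, -0.12, 0, 0, 0, 0], [0, -0.1, 0, 0, 0, 0], [0, -0.08, 0, 0, 0, 0], [0, -0.08, 0, 0, 0, 0]]}' > next.json && python3 shift.py next.json
echo '{"moves": [[0, -0.08, 0, 0, 0, 0], [0, -0.08, 0, 0, 0, 0], [0, -0.08, 0, 0, 0, 0], [0, -0.08, 0, 0, 0, 0], [0, -0.08, 0, 0, 0, 0], [0, 0, 0, 0, 0, 0], [0, 0, 0, 0, 0, 0]]}' > next.json && python3 shift.py next.json
python3 - <<'E'
from h import *
from station import ctrl
plan(*target([.145,-.090,.045]));o=ctrl.get_obs();p=np.load("deck.npy");print("Fdeck",deckR(p[2]).T@o["force"])
E
```

```text
time_s: 18.95
ee_pos: [0.5121, 0.0506, 0.1393]
eef_rot: [-3.14, -0.525, 2.28]
force: [3.1, 1.3, -2.7]
grip_width: 0.0137
grip_force: 20.0
time_s: 19.65
ee_pos: [0.4968, 0.0374, 0.1393]
eef_rot: [-3.139, -0.525, 2.28]
force: [-0.7, -2.1, -3.0]
grip_width: 0.0137
grip_force: 20.0
now [0.4968 0.0374 0.1393] q [-0.16  0.49  1.55  0.33  1.52 -0.96] t 19.65
rot [-0.0022 -0.0012 -0.0004] n 0.01681701615502033
then move in target axes [-0.0005 -0.0087  0.0018] or first in current axes [-0.0005 -0.0087  0.0019]
Fdeck [-2.48871611  1.92675304 -2.06828277]
```

Scaled: -0.002 m is -0.04, -0.0015 m is -0.03.

```bash
echo '{"moves": [[0, -0.04, 0, 0, 0, 0], [0, -0.04, 0, 0, 0, 0], [0, -0.03, 0, 0, 0, 0], [0, 0, 0, 0, 0, 0], [0, 0, 0, 0, 0, 0]]}' > next.json && python3 shift.py next.json
echo '{"moves": [[0, -0.02, 0, 0, 0, 0], [0, 0, 0, 0, 0, 0], [0, 0, 0, 0, 0, 0]]}' > next.json && python3 shift.py next.json
python3 - <<'E'
from h import *
from station import ctrl
plan(*target([.145,-.090,.045]));o=ctrl.get_obs();p=np.load("deck.npy");print("Fdeck",deckR(p[2]).T@o["force"],o["moment"])
E
```

```text
time_s: 20.15
ee_pos: [0.4928, 0.034, 0.1393]
eef_rot: [-3.14, -0.525, 2.28]
force: [2.0, -2.4, -4.4]
grip_width: 0.014
grip_force: 20.0
time_s: 20.45
ee_pos: [0.4922, 0.0335, 0.1394]
eef_rot: [-3.14, -0.525, 2.28]
force: [3.4, -0.8, -5.8]
grip_width: 0.0135
grip_force: 20.0
now [0.4922 0.0335 0.1394] q [-0.17  0.48  1.57  0.32  1.52 -0.97] t 20.45
rot [-0.0014 -0.0009 -0.0001] n 0.010943857214289155
then move in target axes [-0.0005 -0.0026  0.0019] or first in current axes [-0.0005 -0.0026  0.0019]
Fdeck [-5.37459855 -2.06870443 -3.56991587] [-0.5395675  -1.22356597 -0.1650038 ]
```

```bash
cat > f.py <<'E'
from h import *
from station import ctrl
o=ctrl.get_obs();p=np.load("deck.npy");D=deckR(p[2]).T
print("deck",(D@(o["ee_pos"]-[p[0],p[1],.026])).round(4),"F",(D@o["force"]).round(1))
E
echo '{"moves": [[0, -0.02, 0, 0, 0, 0], [0, 0, 0, 0, 0, 0], [0, 0, 0, 0, 0, 0]]}' > next.json && python3 shift.py next.json >/dev/null; python3 f.py
echo '{"moves": [[0, -0.02, 0, 0, 0, 0], [0, 0, 0, 0, 0, 0], [0, 0, 0, 0, 0, 0]]}' > next.json && python3 shift.py next.json >/dev/null; python3 f.py
```

```text
deck [ 0.1455 -0.0915  0.0469] F [-5.9 -1.5 -3.2]
deck [ 0.1455 -0.0908  0.0469] F [-6.  -4.8 -3.9]
```

Scaled: -0.0007 m is -0.014.

```bash
echo '{"moves": [[0, -0.014, 0, 0, 0, 0], [0, 0, 0, 0, 0, 0], [0, 0, 0, 0, 0, 0]]}' > next.json && python3 shift.py next.json >/dev/null; python3 f.py
echo '{"moves": [[0, -0.014, 0, 0, 0, 0], [0, 0, 0, 0, 0, 0], [0, 0, 0, 0, 0, 0]]}' > next.json && python3 shift.py next.json >/dev/null; python3 f.py
```

```text
deck [ 0.1455 -0.0907  0.0469] F [ -7.5 -12.1  -7.2]
deck [ 0.1455 -0.0907  0.0469] F [ -8.1 -17.8  -8.7]
```

The jaw has met a firm stop at the scale's width (about 18 N). I ease off, let go and look.

Scaled: 0.001 m is 0.02.

```bash
echo '{"moves": [[0, 0.02, 0, 0, 0, 0], [0, 0, 0, 0, 0, 0]]}' > next.json && python3 shift.py next.json >/dev/null; python3 f.py
echo '{"moves": [[0, 0, 0, 0, 0, 0], [0, 0, 0, 0, 0, 0], [0, 0, 0, 0, 0, 0], [0, 0, -0.2, 0, 0, 0], [0, 0, -0.6, 0, 0, 0], [0, 0, -0.8, 0, 0, 0], [0, 0, -0.8, 0, 0, 0], [0.4, 0.4, -0.6, 0, 0, 0]]}' > next.json && python3 shift.py next.json 0.05
echo '{"moves": [[0.8, 0.4, -0.2, 0, 0, 0], [0.8, 0.4, -0.2, 0, 0, 0], [0.8, 0.4, 0, 0, 0, 0], [0.8, 0.4, 0, 0, 0, 0], [0.8, 0.4, 0, 0, 0, 0], [0.8, 0.4, 0, 0, 0, 0], [0.4, 0.2, 0, 0, 0, 0], [0, 0, 0, 0, 0, 0], [0, 0, 0, 0, 0, 0]]}' > next.json && python3 shift.py next.json
python3 - <<'E'
from h import *
from station import ctrl
t=ctrl.camera("top");s=ctrl.camera("scene");p=np.load("deck.npy");np.savez("pics/top8.npz",**t)
im=cv2.resize(t["pixels"][180:290,205:345],None,fx=5.5,fy=5.5,interpolation=cv2.INTER_CUBIC)
for q in proj(t,deckP(p,[[0,0,.017],[0,-.068,.017],[.118,-.068,.017],[.118,0,.017]])):
    cv2.drawMarker(im,tuple(int(v) for v in (q-[205,180]+.5)*5.5),(0,0,255),0,14,1)
cv2.imwrite("pics/t8.png",im)
print(ctrl.get_obs()["qpos"].round(2))
E
```

```text
deck [ 0.1455 -0.0907  0.0469] F [-6.6 -8.8 -5.7]
time_s: 22.65
ee_pos: [0.5437, -0.0014, 0.2813]
eef_rot: [-3.14, -0.524, 2.277]
force: [0.3, -0.2, 0.2]
grip_width: 0.0497
grip_force: 0.0
time_s: 23.55
ee_pos: [0.5019, 0.2487, 0.4267]
eef_rot: [-3.14, -0.524, 2.28]
force: [-0.8, 0.2, -0.7]
grip_width: 0.0498
grip_force: 0.0
[ 0.2   0.37  1.05  0.49  1.95 -0.38]
```

View pics/t8.png

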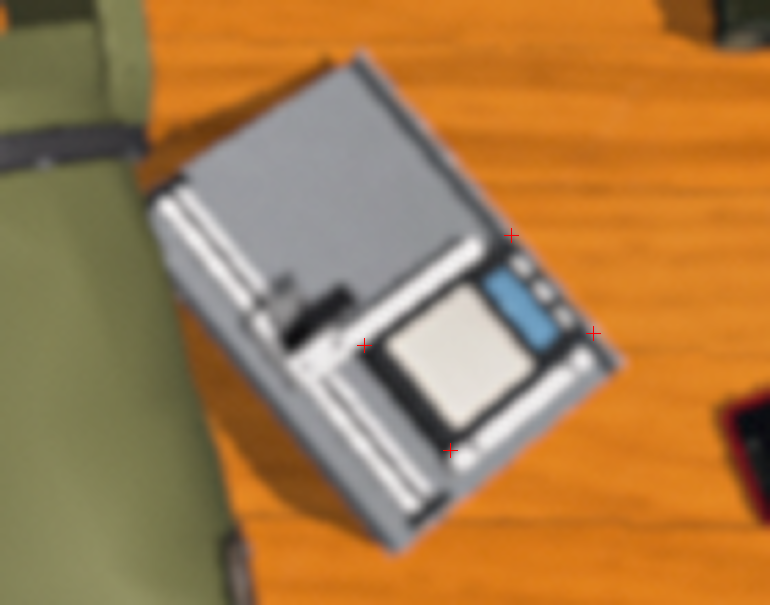

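The scale lies square between cheek and jaw, with its keys at the ledge around (540,290). Its platform end matches the predicted corners at (364,345) and (450,450), and the jaw blade is tight along its side. The robot is clear.

```bash
python3 -c "
from station import ctrl
print(ctrl.hand_in())"
```

```text
the job is handed in; nothing more can be done
None
```

I handed the job in at about 24 s on the robot's clock: the last picture shows the scale square between jaw and cheek, keys at the ledge. The hand-in returned no verdict; the jaw last pressed with about 18 N at the wrist, eased to 9 N before I let go.

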